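Make up the two repair kits

TASK

Make up the two repair kits from the stock on the bench. The blue tray gets the finned heat sink, in the same bay as the white tape roll (nudge the roll along to make room; it stays in that bay), and the black jar in its empty bay; the yellow tray gets the longer of the two green terminal blocks in one bay and the smaller of the two white tins in the other. Everything lies flat on the bay floor, right way up, and the larger tin and the shorter terminal block are left where they are.

Things in the scene. Friction and masses are not known exactly. Their poses are not given: they have to be found in the camera images.
- tray_blue: fixed blue kit tray, 142 (its x) x 141 mm (its y), with a divider along x between two open bays, each 136 (x) x 66 mm (y) inside. Walls 3 mm thick, tops 14 mm above the bench; bay floor 3 mm above it. Origin: centre of underside; z up. Bay centres at x = 0, y = +34.5 and -34.5 mm. The bay at y = +34.5 mm holds the white tape roll at the start; the other is empty.
- tray_yellow: fixed yellow kit tray, 142 (its x) x 141 mm (its y), with a divider along x between two open bays, each 136 (x) x 66 mm (y) inside. Walls 3 mm thick, tops 14 mm above the bench; bay floor 3 mm above it. Origin: centre of underside; z up. Bay centres at x = 0, y = +34.5 and -34.5 mm. Both bays are empty at the start.
- label_roll: loose white roll of label tape lying flat in a bay of the blue tray, 54 mm diameter, 25 mm tall, 40 g. It starts within 14 mm of the middle of the bay's length, so the heat sink fits at neither end until it is moved. Slides when pushed from the side; can be gripped across its diameter. Origin: centre of the underside; z up.
- heatsink: loose grey aluminium heat sink with eight upright fins, 60 mm (its x, along the fins) by 50 mm (its y, across the fins), 26 mm tall, about 80 g; right way up with the fins upward; best gripped across the two outer fins (along its y, 50 mm). The base below the fins is 5 mm thick. Origin: centre of the underside; z up.
- paste_jar: loose black round screw-top jar, 48 mm diameter, 37 mm tall, about 60 g. Origin: centre of the underside; z up.
- terminal_2: loose green terminal block, the longer of two, 8 poles: 12 mm (its x) by 40 mm (its y), 13 mm tall, about 24 g; gripped across the 12 mm. Origin: centre of the underside; z up.
- tip_tin: loose white round flat tin, the smaller of two: 37 mm diameter, 14 mm tall, about 60 g. Origin: centre of the underside; z up.
- screw_tin: loose white round tin, the larger of two: 60 mm diameter, 26 mm tall; not part of a kit, stays where it is. Origin: centre of the underside.
- terminal_0: loose green terminal block, the shorter of two, 6 poles: 12 mm (its x) by 30 mm (its y), 13 mm tall; not part of a kit, stays where it is. Origin: centre of the underside.
Mind the look-alikes: they are no part of the job. What is shaped like the label_roll but orange is not meant.

How it is judged:
By the outcome, as a careful person would: the job done as asked, in the order asked, and still so for the second after the job is handed in, with the robot touching nothing.
It also fails if it takes over 115 s, if anything falls off the work surface, if the arm or the gripper's body presses on something with over 40 N, if the wrist force passes 120 N, or if a joint passes its speed limit or range.

ROBOT

A 6-joint arm with a two-finger parallel gripper is mounted at the origin on a cart in front of the work surface, level with it; the furniture and walls round the work are solid. World frame = base frame: x ahead of the robot, y to its left, z up, the work surface at z = 0. Lengths are in m, angles in rad, forces in N, time in s.
With the tool pointing down it reaches from about 0.275 to 0.85 m from the base axis. Payload 5.2 kg.
Tool frame: the origin (TCP) lies between the finger pads; the fingertips stand 17 mm ahead of it and the grasp point (between the pads) lies 2 mm behind it (ctrl.tcp_to_tips is the distance from the TCP to the fingertips, in m); z points along the fingers, y is the line along which they close (so a half turn about z gives the same grasp; the last joint's range is limited). The gripper opens to 85 mm and grips with 20 to 120 N. Pads are 22 mm wide; open, the fingers measure 114 mm over their backs; the gripper's body (76 mm by 85 mm) begins 54 mm behind the grasp point. The pads swing forward as they close: fully open they stand 13 mm farther back than shut.
Start: joints at [-0.203, 0.259, 1.535, -0, 1.348, -0.203], TCP at [0.55, 0, 0.248] pointing down, gripper open.
Joint ranges: [-3.14, 3.14], [-0.91, 2.08], [0.19, 2.58], [-1.22, 4.36], [0.22, 2.71], [-3.12, 3.12]. Speed limits (rad/s): [2.57, 2.57, 3.14, 3.14, 3.14, 3.14].

INTERFACE

Orientations are given as [roll, pitch, yaw] about the fixed x, y, z axes, in that order (R = Rz(yaw) Ry(pitch) Rx(roll)).
In Python, from rig import ctrl, eyes, workorder gives the robot as it stands.
- The arm moves only by the shell command python3 -m creep 'ROWS'. ROWS is JSON, a list of rows, each an object of numbers: "ax", "ay", "az": the turn, a rotation vector about the world's x, y, z in rad; "tx", "ty", "tz": the shift along the world's x, y, z in cm; "fingers": the opening, from 0 (shut) to 1 (fully open). A call has 1 to 10 rows; each row is the pose to reach, as a shift and turn from the pose commanded when the call began; what a row does not reach only later rows make up. A row lasts 1/12 s, in which the tool goes at most 41.7 mm and 7.16 degrees, less where a joint would pass 70% of its speed; a pose out of reach is approached as far as the arm can. A call with a gripper value outside its range is refused whole. The fingers move at their own pace and stop on an object; the grip force is fixed at half the most. Time passes only in rows, so rows that repeat a pose let the fingers close. It gives the time, the measured TCP pose, the force, the opening and the grip force at its end, in the units of the state.
- ctrl.sense(): the state, without advancing time (a new reading comes with each control period).
- eyes.grab_frame(name): name is "scene" or "side" or "wrist"; returns the picture (400x640x3 uint8, red, green, blue); there is no depth.
- eyes.camera_info(name): a dict with "K" (3x3 intrinsics, pixels), "R" (3x3) and "t" (3): a world point X has camera coordinates R X + t; the wrist camera has in their place "tool_from_camera" (4x4, takes a point from camera to tool coordinates, whose origin is the TCP and whose axes are the flange's). Camera axes: x right, y down, z forward; pixel columns grow to the right and rows downward; lengths in m; the calibration is good to about 2 mm. A picture is of the moment at which its call begins: read the wrist's pose just before it. camera_info takes no time and is no camera call.
- workorder.job_done(): hands the job in; it is judged then, once.
The state is a dict: "time": time; "q": joint angles; "qvel": joint speeds; "joint_efforts": joint torques, N m; "eef_pos": TCP position; "orientation": TCP orientation; "wrist_force": force on the tool from outside, world axes, zero at the start; "wrist_torque": the same for the moment, N m; "width": opening from 0.0 (shut) to 1.0 (fully open); "grip_force": force on a finger pad.
Only numpy, scipy, OpenCV 4.12 (cv2) and the standard library are available. Lean on these libraries where they do the work, as an engineer would, in place of code of your own. Each camera call takes 0.05 s, during which the arm holds its last target. There are 200 camera calls.

## Working session

There is one attempt and no reset: what is moved stays moved. The work goes in short steps, Python scripts to look and compute and a shell command to move; the robot and the scene stay as the last step left them, time stands still between calls to the robot, and variables do not carry over. Pictures are saved under pics/ and viewed, at most 14 in all, crops included, and the job is handed in when it is done.

```bash
mkdir -p pics; ls; python3 - <<'E'
from rig import ctrl, eyes
import cv2
for n in ("scene","side"):
    cv2.imwrite(f"pics/{n}0.png",eyes.grab_frame(n)[:,:,::-1])
    i=eyes.camera_info(n);print(n,i["K"],i["R"],i["t"])
print(eyes.camera_info("wrist"));print(ctrl.sense(),ctrl.tcp_to_tips)
E
```

```text
pics
scene [[447.50361282   0.         325.27738851]
 [  0.         447.50361282 197.99804311]
 [  0.           0.           1.        ]] [[ 0.65290698 -0.757339    0.01225244]
 [-0.40069624 -0.35907978 -0.84291413]
 [ 0.64277134  0.54543501 -0.53790858]] [-0.41768214  0.29887767  1.15169929]
side [[400.51776192   0.         320.56020269]
 [  0.         400.51776192 200.196179  ]
 [  0.           0.           1.        ]] [[ 0.96498384 -0.26158786  0.01944176]
 [-0.12948073 -0.53948221 -0.83198178]
 [ 0.22812482  0.80033164 -0.5544622 ]] [-0.62192075  0.11366008  1.04512849]
{'K': array([[336.90048355,   0.        , 317.99620923],
       [  0.        , 336.90048355, 202.56381845],
       [  0.        ,   0.        ,   1.        ]]), 'tool_from_camera': array([[-6.63569008e-04, -9.54206630e-01, -2.99147566e-01,
         7.70750627e-02],
       [ 9.99999753e-01, -7.01895109e-04,  2.06724810e-05,
        -1.07660760e-03],
       [-2.29696032e-04, -2.99147478e-01,  9.54206861e-01,
        -1.26209925e-01],
       [ 0.00000000e+00,  0.00000000e+00,  0.00000000e+00,
         1.00000000e+00]])}
{'time': 0.1, 'q': array([-2.02821624e-01,  2.59270020e-01,  1.53595594e+00, -1.02617555e-05,
        1.34802478e+00, -2.02815129e-01]), 'qvel': array([-0.00089919, -0.00170994, -0.00155971,  0.00151297,  0.00083799,
       -0.00021904]), 'joint_efforts': array([ 3.02140717e-03, -4.46967566e+01, -2.91247433e+01, -1.80583206e-04,
        6.27233181e-03, -7.21271704e-05]), 'eef_pos': array([5.49553940e-01, 9.98701849e-05, 2.47564975e-01]), 'orientation': array([-3.13996654e+00, -3.24184258e-04,  1.57079184e+00]), 'wrist_force': array([-0.11549504,  0.22213785, -0.13817807]), 'wrist_torque': array([0.00098994, 0.01059692, 0.05464676]), 'grip_force': 0.0, 'width': 0.9951668594978234} 0.017
```

View pics/scene0.png

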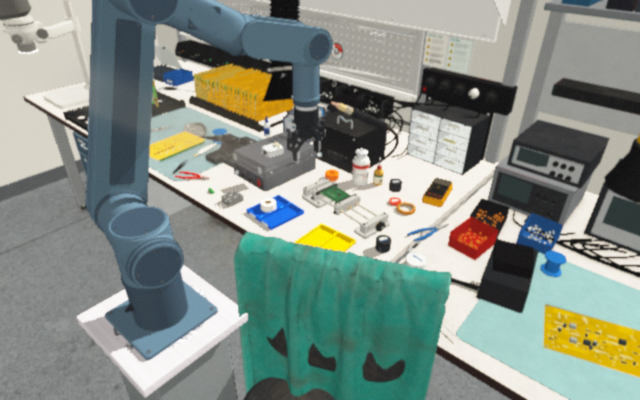

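View pics/side0.png

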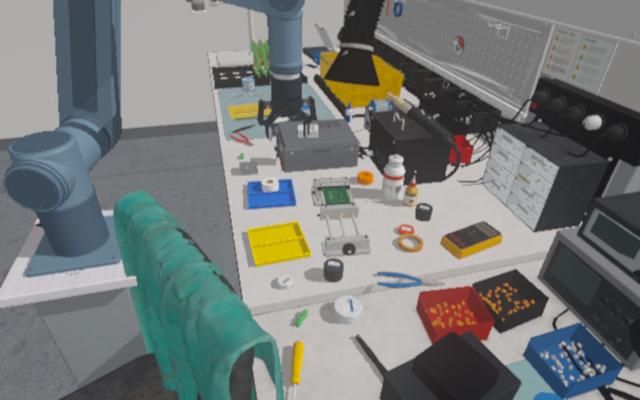

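Side view: blue tray with roll (271,187), yellow tray (278,244), small tin (285,282), large tin (348,309), jar (334,270) with a smaller black one at (424,212), heat sink probably at (248,165), green items at (302,318) and (240,156). A towel rack stands between the base and the tray area. I'll locate these on the bench plane.

```bash
cat > h.py <<'E'
import numpy as np, cv2
from rig import ctrl, eyes
from scipy.spatial.transform import Rotation as Ro
def cam(n):
    i=eyes.camera_info(n)
    if n!="wrist": return i["K"],i["R"].T,-i["R"].T@i["t"]
    s=ctrl.sense();T=np.eye(4);T[:3,:3]=Ro.from_euler("xyz",s["orientation"]).as_matrix();T[:3,3]=s["eef_pos"]
    M=T@i["tool_from_camera"];return i["K"],M[:3,:3],M[:3,3]
def ray(c,p,z=0.):
    K,R,o=c;d=R@np.linalg.solve(K,[p[0],p[1],1]);return o+d*(z-o[2])/d[2]
def proj(c,X):
    K,R,o=c;v=K@(R.T@(np.asarray(X)-o));return v[:2]/v[2]
def snap(name):
    c=cam("wrist");im=eyes.grab_frame("wrist");cv2.imwrite(f"pics/{name}.png",im[:,:,::-1]);np.savez(f"pics/{name}.npz",K=c[0],R=c[1],o=c[2]);return im,c
def load(name):
    d=np.load(f"pics/{name}.npz");return cv2.imread(f"pics/{name}.png")[:,:,::-1],(d["K"],d["R"],d["o"])
E
python3 - <<'E'
from h import *
c=cam("side")
for n,p in dict(blue=(272,194),roll=(271,187),yellow=(278,246),tip=(285,284),screw=(348,312),jar=(334,273),jar2=(424,215),hs=(248,168),g1=(302,319),g2=(240,157),boxcorner=(282,168),boxcorner2=(356,165),pcb=(335,190),pcb2=(343,250)).items(): print(n,ray(c,p).round(3))
cv2.imwrite("pics/sc.png",cv2.resize(cv2.imread("pics/side0.png")[130:340,210:460],None,fx=3,fy=2.8,interpolation=cv2.INTER_CUBIC)[:590])
E
```

```text
blue [0.519 0.122 0.   ]
roll [0.523 0.164 0.   ]
yellow [ 0.493 -0.131  0.   ]
tip [ 0.485 -0.27   0.   ]
screw [ 0.602 -0.386  0.   ]
jar [ 0.607 -0.263  0.   ]
jar2 [ 0.935 -0.095  0.   ]
hs [0.465 0.307 0.   ]
g1 [ 0.5  -0.38  0.  ]
g2 [0.447 0.396 0.   ]
boxcorner [0.581 0.28  0.   ]
boxcorner2 [0.841 0.242 0.   ]
pcb [0.719 0.099 0.   ]
pcb2 [ 0.654 -0.187  0.   ]
```

View pics/sc.png

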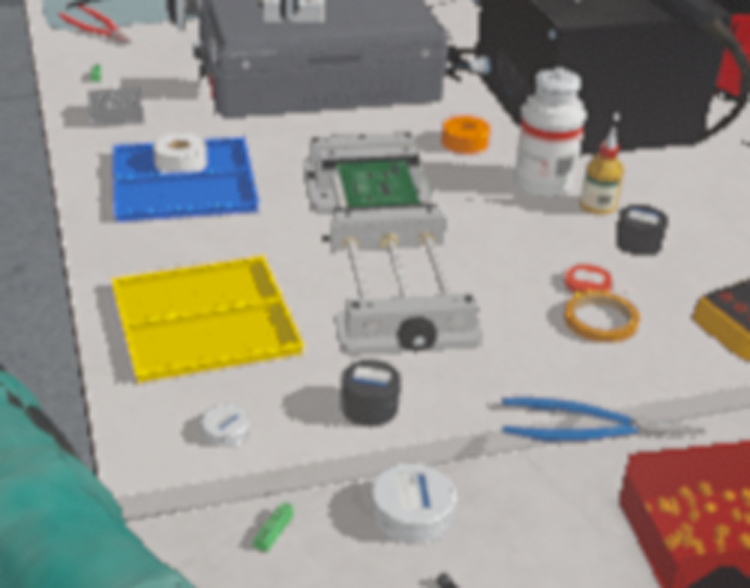

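The crop shows two green blocks: one beyond the step on a seemingly separate surface (275,525), a smaller-looking one at upper left (95,73), and the heat sink (115,105). Next, wrist views.

```bash
python3 -c "
from h import *
snap('w0')"
python3 -m creep '[{"ty":-27,"tx":-2},{"ty":-27,"tx":-2},{"ty":-27,"tx":-2},{"ty":-27,"tx":-2},{"ty":-27,"tx":-2},{"ty":-27,"tx":-2},{"ty":-27,"tx":-2},{"ty":-27,"tx":-2},{"ty":-27,"tx":-2},{"ty":-27,"tx":-2}]'
python3 -c "
from h import *
snap('w1')"
```

```text
invalid input
```

View pics/w0.png

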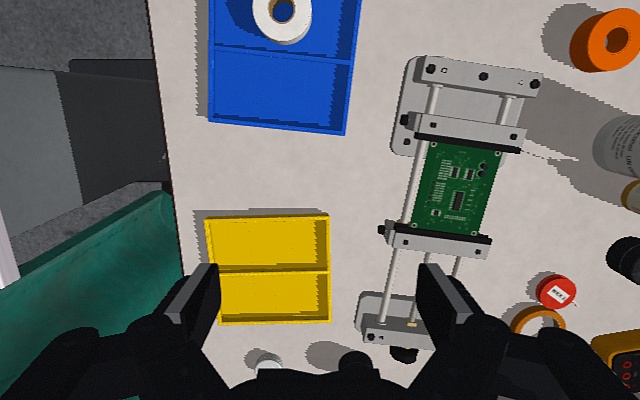

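View pics/w1.png

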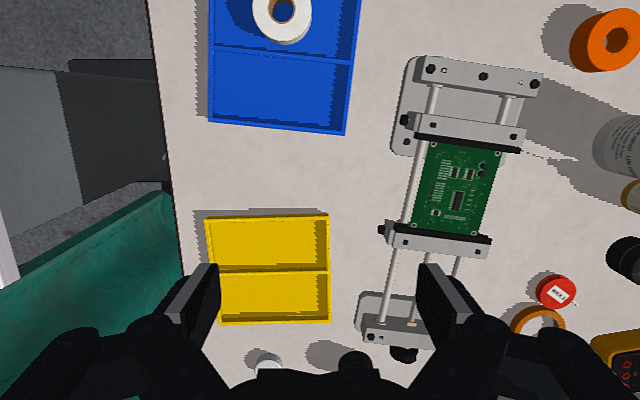

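Overhead: trays are fully visible (blue around (280,65), roll (283,15); yellow around (268,270)). The move was rejected, so all fields may be required.

```bash
python3 -m creep '[{"ax":0,"ay":0,"az":0,"tx":-2,"ty":-4,"tz":0,"fingers":1}]'; python3 -m creep '[{"tx":-2.0,"ty":-20.0,"fingers":1.0}]'
```

```text
time: 0.28
eef_pos: [0.5332, -0.0329, 0.248]
orientation: [3.14, -0.003, 1.576]
wrist_force: [0.8, -1.4, -0.1]
width: 0.999
grip_force: 0.0invalid input
```

All fields are required.

```bash
python3 -m creep '[{"ax":0,"ay":0,"az":0,"tx":0,"ty":-23,"tz":0,"fingers":1},{"ax":0,"ay":0,"az":0,"tx":0,"ty":-23,"tz":0,"fingers":1},{"ax":0,"ay":0,"az":0,"tx":0,"ty":-23,"tz":0,"fingers":1},{"ax":0,"ay":0,"az":0,"tx":0,"ty":-23,"tz":0,"fingers":1},{"ax":0,"ay":0,"az":0,"tx":0,"ty":-23,"tz":0,"fingers":1},{"ax":0,"ay":0,"az":0,"tx":0,"ty":-23,"tz":0,"fingers":1},{"ax":0,"ay":0,"az":0,"tx":0,"ty":-23,"tz":0,"fingers":1},{"ax":0,"ay":0,"az":0,"tx":0,"ty":-23,"tz":0,"fingers":1},{"ax":0,"ay":0,"az":0,"tx":0,"ty":-23,"tz":0,"fingers":1}]'
python3 -c "
from h import *
snap('w2')"
```

```text
time: 1.03
eef_pos: [0.5311, -0.2665, 0.2479]
orientation: [-3.141, -0.001, 1.571]
wrist_force: [-0.1, 0.6, -0.0]
width: 0.997
grip_force: 0.0
```

View pics/w2.png

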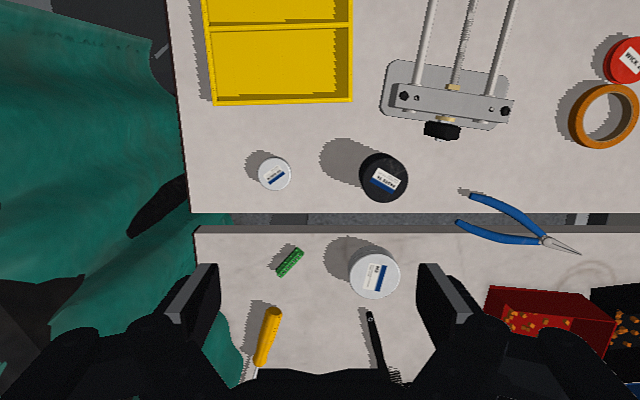

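Right side: tip tin (275,173), jar (383,178), large tin (375,275), green block (290,262) on a second bench beyond a gap. Now the left side.

```bash
python3 -m creep '[{"ax":0,"ay":0,"az":0,"tx":0,"ty":26,"tz":0,"fingers":1},{"ax":0,"ay":0,"az":0,"tx":0,"ty":26,"tz":0,"fingers":1},{"ax":0,"ay":0,"az":0,"tx":0,"ty":26,"tz":0,"fingers":1},{"ax":0,"ay":0,"az":0,"tx":-5,"ty":48,"tz":0,"fingers":1},{"ax":0,"ay":0,"az":0,"tx":-5,"ty":48,"tz":0,"fingers":1},{"ax":0,"ay":0,"az":0,"tx":-5,"ty":48,"tz":0,"fingers":1},{"ax":0,"ay":0,"az":0,"tx":-5,"ty":48,"tz":0,"fingers":1},{"ax":0,"ay":0,"az":0,"tx":-5,"ty":48,"tz":0,"fingers":1},{"ax":0,"ay":0,"az":0,"tx":-5,"ty":48,"tz":0,"fingers":1},{"ax":0,"ay":0,"az":0,"tx":-5,"ty":48,"tz":0,"fingers":1}]'
python3 -m creep '[{"ax":0,"ay":0,"az":0,"tx":-2,"ty":8,"tz":0,"fingers":1},{"ax":0,"ay":0,"az":0,"tx":-2,"ty":8,"tz":0,"fingers":1},{"ax":0,"ay":0,"az":0,"tx":-2,"ty":8,"tz":0,"fingers":1},{"ax":0,"ay":0,"az":0,"tx":-2,"ty":8,"tz":0,"fingers":1},{"ax":0,"ay":0,"az":0,"tx":-2,"ty":8,"tz":0,"fingers":1}]'
python3 -c "
from h import *
snap('w3')"
```

```text
time: 1.92
eef_pos: [0.4889, 0.15, 0.2488]
orientation: [3.141, -0.0, 1.573]
wrist_force: [0.5, 0.6, -0.1]
width: 1.001
grip_force: 0.0
time: 2.33
eef_pos: [0.4697, 0.2275, 0.2485]
orientation: [3.141, 0.0, 1.574]
wrist_force: [0.5, -0.4, -0.1]
width: 0.995
grip_force: 0.0
```

View pics/w3.png

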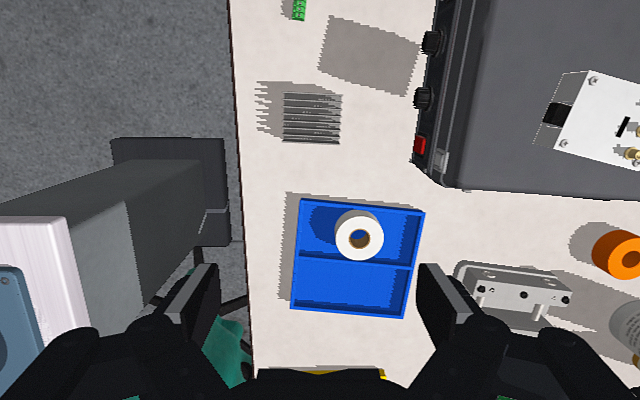

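Left: heat sink (312,118) with fins along world x, blue tray (357,257), roll (359,235), other green block cut off at (299,8). Now measuring everything.

```bash
cat > m.py <<'E'
from h import *
def comp(mask,near):
    mask=cv2.morphologyEx(mask.astype(np.uint8)*255,cv2.MORPH_OPEN,np.ones((2,2)))
    cs,_=cv2.findContours(mask,cv2.RETR_EXTERNAL,cv2.CHAIN_APPROX_NONE)
    cs=[c for c in cs if cv2.contourArea(c)>40]
    return min(cs,key=lambda c:abs(cv2.pointPolygonTest(c,near,True)) if cv2.pointPolygonTest(c,near,True)<0 else 0)
def rect(c,cam,z):
    P=np.array([ray(cam,p[0],z)[:2] for p in c]);r=cv2.minAreaRect((P*1000).astype(np.float32));return [np.round(x,1) for x in r]
def circ(c,cam,z):
    P=np.array([ray(cam,p[0],z)[:2] for p in c]);q,r=cv2.minEnclosingCircle((P*1000).astype(np.float32));return np.round(q,1),round(2*r,1), rect(c,cam,z)
def masks(im):
    h=cv2.cvtColor(np.ascontiguousarray(im),cv2.COLOR_RGB2HSV);H,S,V=[h[...,i].astype(int) for i in range(3)]
    return dict(blue=(H>105)&(H<125)&(S>150)&(V>60),yellow=(H>20)&(H<32)&(S>150)&(V>60),green=(H>45)&(H<75)&(S>120)&(V>50),white=(S<18)&(V>200),dark=(V<75)),H,S,V
E
python3 - <<'E'
from m import *
i3,c3=load("w3");i2,c2=load("w2");i0,c0=load("w0")
m3=masks(i3)[0];m2=masks(i2)[0];m0=masks(i0)[0]
print("blue",rect(comp(m3["blue"],(330,285)),c3,.014));print("yellow",rect(comp(m0["yellow"],(268,245)),c0,.014))
print("g1",rect(comp(m2["green"],(290,262)),c2,.010));print("g2",rect(comp(m3["green"],(299,8)),c3,.010))
g=comp(m3["green"],(299,8));print(cv2.boundingRect(g))
for y,x in ((235,340),(118,312)): print(i3[y,x])
for y,x in ((173,275),(165,270),(150,300),(270,360),(178,383),(165,365)): print(i2[y,x])
o=np.hstack([cv2.resize(i2[140:300,240:420],None,fx=4,fy=3.6),np.zeros((576,1,3),np.uint8)])
cv2.imwrite("pics/c2.png",o[:,:,::-1])
E
```

```text
blue [array([513.1, 116.8]), array([145.4, 143. ]), np.float64(84.1)]
yellow [array([ 492. , -123.8]), array([143.4, 146.1]), np.float64(1.6)]
g1 [array([ 496.4, -379.3]), array([42.5, 11.4]), np.float64(49.0)]
g2 [array([450.7, 384.2]), array([18.5, 11. ]), np.float64(82.8)]
(294, 0, 13, 22)
[241 240 237]
[87 85 84]
[111 109 106]
[194 192 192]
[184 173 169]
[186 188 188]
[213 209 203]
[11 11 12]
```

View pics/c2.png

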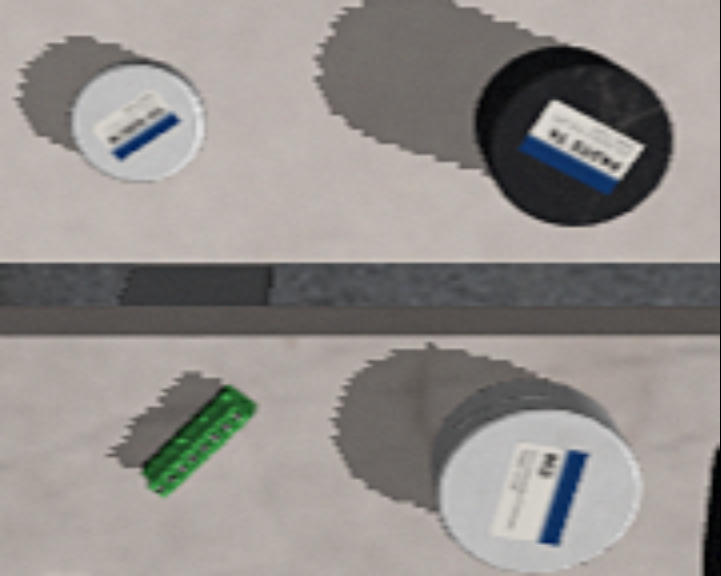

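The crop confirms the ~40 mm green block is in this view (8 poles), with clean circular tops for the tin (139,122) and jar (581,146).

```bash
python3 - <<'E'
from m import *
i3,c3=load("w3");i2,c2=load("w2")
for n,(x,y),w,z in (("tip",(139,122),131,.014),("jar",(581,146),182,.037),("screw",(541,490),201,.026)):
    p=np.array((240+x/4-.4,140+y/3.6-.4)); e=np.array((w/8,0))
    print(n,ray(c2,p,z).round(4),np.linalg.norm(ray(c2,p+e,z)-ray(c2,p-e,z)).round(4))
m,H,S,V=masks(i3)
print("roll",circ(comp((S<40)&(V>205),(340,235)),c3,.028))
k=(V<190)&(S<40);k[:,:280]=0
import sys
s=np.zeros((400,640),bool);s[80:155,275:350]=1
# heat sink: extents along fins, top edge; print local columns/rows
g=V[85:150,275:350];print(g[20:50:10].tolist());print(V[85:152,300].tolist())
E
```

```text
tip [ 0.4823 -0.2688  0.014 ] 0.0357
jar [ 0.5986 -0.2708  0.037 ] 0.0467
screw [ 0.5959 -0.3874  0.026 ] 0.0584
roll (array([580.8, 176.8]), 570.4, [array([619.1, 165.7]), array([459.6, 446.1]), np.float64(0.0)])
[[147, 145, 143, 147, 147, 147, 148, 141, 106, 66, 58, 65, 68, 68, 71, 75, 74, 80, 83, 81, 86, 84, 89, 89, 88, 90, 89, 91, 90, 91, 88, 87, 85, 87, 89, 85, 89, 88, 83, 128, 124, 79, 126, 127, 81, 84, 87, 89, 88, 86, 89, 85, 84, 85, 86, 85, 85, 83, 85, 119, 150, 149, 146, 146, 139, 163, 215, 234, 228, 225, 226, 225, 225, 226, 223], [145, 147, 145, 146, 148, 147, 145, 148, 128, 98, 82, 87, 83, 75, 88, 80, 78, 85, 83, 86, 93, 88, 100, 104, 108, 119, 122, 120, 142, 147, 151, 170, 163, 163, 176, 168, 170, 184, 178, 164, 167, 174, 178, 173, 169, 170, 164, 153, 153, 139, 128, 126, 109, 95, 86, 78, 73, 60, 58, 51, 48, 46, 37, 42, 43, 98, 201, 234, 227, 227, 226, 224, 225, 224, 226], [145, 148, 146, 150, 147, 148, 149, 158, 127, 95, 114, 93, 104, 108, 81, 95, 94, 90, 88, 89, 90, 92, 89, 93, 90, 91, 91, 92, 91, 91, 90, 90, 91, 89, 90, 90, 89, 89, 90, 87, 83, 84, 77, 77, 79, 76, 76, 76, 76, 76, 80, 82, 84, 80, 119, 154, 154, 154, 151, 154, 148, 146, 142, 138, 180, 227, 230, 227, 223, 223, 225, 226, 227, 226, 224]]
[147, 145, 145, 146, 145, 149, 147, 150, 142, 81, 86, 88, 88, 87, 81, 179, 87, 84, 88, 89, 90, 53, 168, 100, 82, 86, 89, 88, 49, 169, 119, 86, 91, 88, 76, 47, 158, 122, 83, 90, 91, 69, 48, 155, 117, 83, 84, 88, 59, 48, 168, 110, 79, 140, 92, 58, 41, 151, 210, 233, 227, 226, 226, 228, 227, 228, 227]
```

```bash
python3 - <<'E'
from m import *
i3,c3=load("w3")
m,H,S,V=masks(i3)
k=np.zeros(V.shape,bool);k[203:268,328:392]=((S<60)&(V>150))[203:268,328:392]
print("roll",circ(comp(k,(340,235)),c3,.028))
n=proj(c3,[c3[2][0],c3[2][1],0]);print("nadir",n)
for c in (289,300,315,330,335): 
    v=V[85:152,c]; print(c,[85+i for i in range(1,66) if v[i]>130 and v[i]>=v[i-1] and v[i]>v[i+1] and min(v[max(0,i-3)],v[i+1:i+4].min())<110], 85+int(np.where(v>190)[0][0]))
for a,z in (((283.3,118),.026),((340.5,118),.026),((312,94),.026),((312,94),0),((312,142.5),.026)): print(a,ray(c3,a,z).round(4))
cv2.imwrite("pics/hs.png",cv2.resize(i3[80:280,270:430],None,fx=3.7,fy=2.9)[:,:,::-1])
E
```

```text
roll (array([516.6, 155.3]), 58.2, [array([516.1, 153.1]), array([53.3, 53.2]), np.float64(8.2)])
nadir [317.82998099  96.78681246]
289 [90, 92, 99, 107, 114, 121, 128, 135, 138, 143] 143
300 [92, 100, 107, 114, 121, 128, 135, 138, 144] 143
315 [91, 93, 101, 108, 115, 122, 129, 132, 136, 144] 144
330 [94, 96, 101, 104, 109, 116, 120, 123, 125, 130, 137, 140, 145] 85
335 [105, 112, 119, 125, 133, 137, 139, 146] 85
(283.3, 118) [0.4337 0.2842 0.026 ]
(340.5, 118) [0.4912 0.2843 0.026 ]
(312, 94) [0.4626 0.3072 0.026 ]
(312, 94) [0.4622 0.3074 0.    ]
(312, 142.5) [0.4625 0.2598 0.026 ]
```

View pics/hs.png

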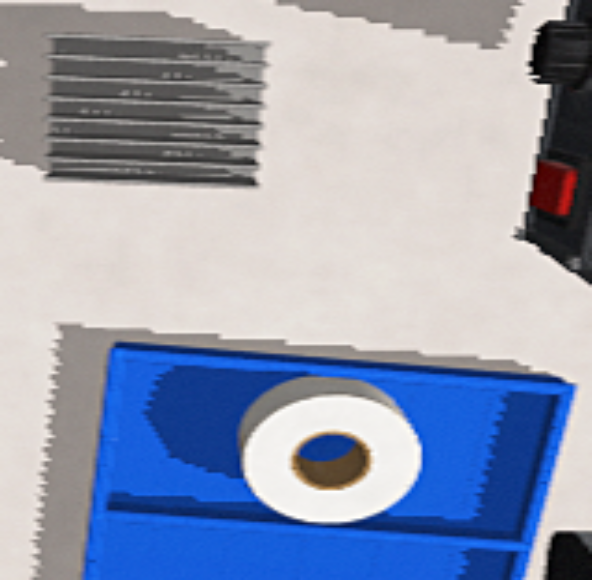

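Crop: heat sink corners (50,37),(270,43),(257,185),(45,178); roll top ellipse x 243–421, y 393–523; tray rim corners (113,345),(575,383).

```bash
python3 - <<'E'
from m import *
i3,c3=load("w3")
P=lambda x,y,z:ray(c3,(270+x/3.7-.4,80+y/2.9-.4),z).round(4)[:2]*1000
print("hs",[P(x,y,.026) for x,y in ((50,37),(270,43),(257,185),(45,178))])
print("roll",P(332,458,.028),P(243,458,.028),P(421,458,.028),P(332,393,.028),P(332,523,.028))
print("tray",[P(x,y,.014) for x,y in ((113,345),(575,383),(107,500),(530,545))])
m=masks(i3)[0]
P2=np.array([ray(c3,p[0],.014)[:2]*1000 for p in comp(m["blue"],(330,285))],np.float32)
print(cv2.boxPoints(cv2.minAreaRect(P2)).round(1))
E
```

```text
hs [array([434.2, 308.7]), array([492.7, 306.9]), array([490.3, 259. ]), array([431.5, 261.3])]
roll [515. 155.] [488.2 155. ] [541.8 155.1] [514.  181.5] [516.1 127.4]
tray [array([448.9, 196. ]), array([590. , 180.9]), array([446.1, 130.4]), array([582.3, 110.3])]
[[434.6  51.8]
 [576.9  37.2]
 [591.7 181.8]
 [449.4 196.4]]
```

```bash
python3 -m creep '[{"ax":0,"ay":0,"az":-1.68,"tx":4.6,"ty":-7.4,"tz":0,"fingers":1},{"ax":0,"ay":0,"az":-1.68,"tx":4.6,"ty":-7.4,"tz":0,"fingers":1},{"ax":0,"ay":0,"az":-1.68,"tx":4.6,"ty":-7.4,"tz":-5,"fingers":1},{"ax":0,"ay":0,"az":-1.68,"tx":4.6,"ty":-7.4,"tz":-9,"fingers":1},{"ax":0,"ay":0,"az":-1.68,"tx":4.6,"ty":-7.4,"tz":-12,"fingers":1},{"ax":0,"ay":0,"az":-1.68,"tx":4.6,"ty":-7.4,"tz":-12,"fingers":1},{"ax":0,"ay":0,"az":-1.68,"tx":4.6,"ty":-7.4,"tz":-12,"fingers":1},{"ax":0,"ay":0,"az":-1.68,"tx":4.6,"ty":-7.4,"tz":-12,"fingers":1},{"ax":0,"ay":0,"az":-1.68,"tx":4.6,"ty":-7.4,"tz":-12,"fingers":1},{"ax":0,"ay":0,"az":-1.68,"tx":4.6,"ty":-7.4,"tz":-12,"fingers":1}]'
python3 -c "
from h import *
print(ctrl.sense()['q'])"
```

```text
time: 3.22
eef_pos: [0.517, 0.1507, 0.1282]
orientation: [3.141, 0.0, 0.312]
wrist_force: [-0.1, -0.7, -0.3]
width: 1.001
grip_force: 0.0
[ 7.65841986e-02  3.49865810e-01  1.72469289e+00 -2.37303560e-04
  1.06731332e+00  1.33569911e+00]
```

```bash
python3 -m creep '[{"ax":0,"ay":0,"az":-0.415,"tx":0,"ty":0,"tz":-2,"fingers":1},{"ax":0,"ay":0,"az":-0.415,"tx":0,"ty":0,"tz":-2,"fingers":1},{"ax":0,"ay":0,"az":-0.415,"tx":0,"ty":0,"tz":-4,"fingers":1},{"ax":0,"ay":0,"az":-0.415,"tx":0,"ty":0,"tz":-6,"fingers":1},{"ax":0,"ay":0,"az":-0.415,"tx":0,"ty":0,"tz":-8,"fingers":1},{"ax":0,"ay":0,"az":-0.415,"tx":0,"ty":0,"tz":-9.5,"fingers":1},{"ax":0,"ay":0,"az":-0.415,"tx":0,"ty":0,"tz":-9.5,"fingers":1},{"ax":0,"ay":0,"az":-0.415,"tx":0,"ty":0,"tz":-9.5,"fingers":0.5},{"ax":0,"ay":0,"az":-0.415,"tx":0,"ty":0,"tz":-9.5,"fingers":0.5},{"ax":0,"ay":0,"az":-0.415,"tx":0,"ty":0,"tz":-9.5,"fingers":0.5}]'; python3 -m creep '[{"ax":0,"ay":0,"az":0,"tx":0,"ty":0,"tz":0,"fingers":0.5},{"ax":0,"ay":0,"az":0,"tx":0,"ty":0,"tz":0,"fingers":0.5},{"ax":0,"ay":0,"az":0,"tx":0,"ty":0,"tz":0,"fingers":0.5}]'
python3 -c "
from h import *
snap('w4')"
```

```text
time: 4.05
eef_pos: [0.5179, 0.1521, 0.0348]
orientation: [-3.141, -0.002, -0.095]
wrist_force: [-7.9, -3.4, 45.8]
width: 0.604
grip_force: 51.4
time: 4.3
eef_pos: [0.518, 0.1522, 0.0353]
orientation: [3.142, -0.003, -0.094]
wrist_force: [-1.0, -1.4, 6.5]
width: 0.596
grip_force: 61.3
```

View pics/w4.png

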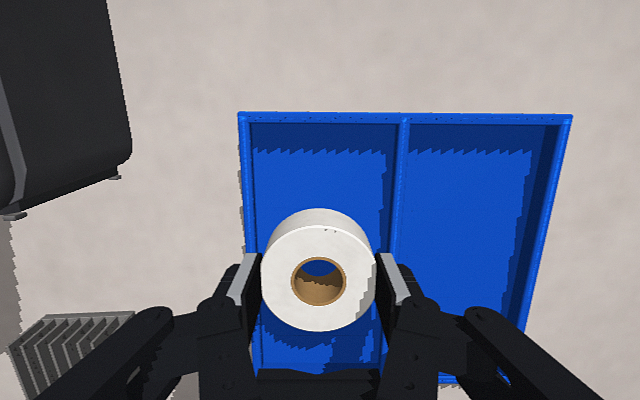

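```bash
python3 - <<'E'
from h import *
i=eyes.camera_info("wrist");T=np.linalg.inv(i["tool_from_camera"]);K=i["K"]
for x in (11,-11):
  for y in (-27,27):
    for z in (0,5,10,17,22,30):
      v=K@(T@[x/1e3,y/1e3,z/1e3,1])[:3];print(x,y,z,(v[:2]/v[2]).round(0))
E
```

```text
11 -27 0 [254. 260.]
11 -27 5 [256. 254.]
11 -27 10 [258. 249.]
11 -27 17 [261. 243.]
11 -27 22 [262. 239.]
11 -27 30 [265. 232.]
11 27 0 [384. 260.]
11 27 5 [382. 254.]
11 27 10 [380. 249.]
11 27 17 [377. 243.]
11 27 22 [376. 239.]
11 27 30 [373. 232.]
-11 -27 0 [257. 306.]
-11 -27 5 [259. 299.]
-11 -27 10 [261. 293.]
-11 -27 17 [263. 285.]
-11 -27 22 [265. 279.]
-11 -27 30 [267. 271.]
-11 27 0 [381. 306.]
-11 27 5 [379. 299.]
-11 27 10 [377. 293.]
-11 27 17 [375. 285.]
-11 27 22 [373. 279.]
-11 27 30 [371. 271.]
```

The roll is held by the pads in its bay at (318,280), tips well above the wall tops; the force was the pads swinging forward. Slide it +x along the bay, then release.

```bash
python3 -m creep '[{"ax":0,"ay":0,"az":0,"tx":0,"ty":0,"tz":0.4,"fingers":0.5},{"ax":0,"ay":0,"az":0,"tx":0.9,"ty":-0.14,"tz":0.4,"fingers":0.5},{"ax":0,"ay":0,"az":0,"tx":1.8,"ty":-0.28,"tz":0.4,"fingers":0.5},{"ax":0,"ay":0,"az":0,"tx":2.7,"ty":-0.42,"tz":0.4,"fingers":0.5},{"ax":0,"ay":0,"az":0,"tx":3.56,"ty":-0.57,"tz":0.4,"fingers":0.5},{"ax":0,"ay":0,"az":0,"tx":3.56,"ty":-0.57,"tz":0.4,"fingers":0.5},{"ax":0,"ay":0,"az":0,"tx":3.56,"ty":-0.57,"tz":0.2,"fingers":0.5},{"ax":0,"ay":0,"az":0,"tx":3.56,"ty":-0.57,"tz":0.1,"fingers":0.5}]'; python3 -m creep '[{"ax":0,"ay":0,"az":0,"tx":0,"ty":0,"tz":0,"fingers":0.85},{"ax":0,"ay":0,"az":0,"tx":0,"ty":0,"tz":0,"fingers":1},{"ax":0,"ay":0,"az":0,"tx":0,"ty":0,"tz":0,"fingers":1},{"ax":0,"ay":0,"az":0,"tx":0,"ty":0,"tz":4,"fingers":1},{"ax":0,"ay":0,"az":0,"tx":0,"ty":0,"tz":8,"fingers":1},{"ax":0,"ay":0,"az":0,"tx":-7,"ty":4,"tz":12,"fingers":1},{"ax":0,"ay":0,"az":0,"tx":-9,"ty":4,"tz":12,"fingers":1},{"ax":0,"ay":0,"az":0,"tx":-9,"ty":4,"tz":12,"fingers":1},{"ax":0,"ay":0,"az":0,"tx":-9,"ty":4,"tz":12,"fingers":1}]'
python3 - <<'E'
from m import *
im,c=snap('w5')
E
```

```text
time: 5.02
eef_pos: [0.5533, 0.1467, 0.0352]
orientation: [-3.142, -0.002, -0.094]
wrist_force: [-2.2, -1.9, 17.2]
width: 0.595
grip_force: 64.0
time: 5.77
eef_pos: [0.4581, 0.1885, 0.1557]
orientation: [-3.141, 0.001, -0.092]
wrist_force: [-0.4, 0.7, -0.2]
width: 0.998
grip_force: 0.0
```

View pics/w5.png

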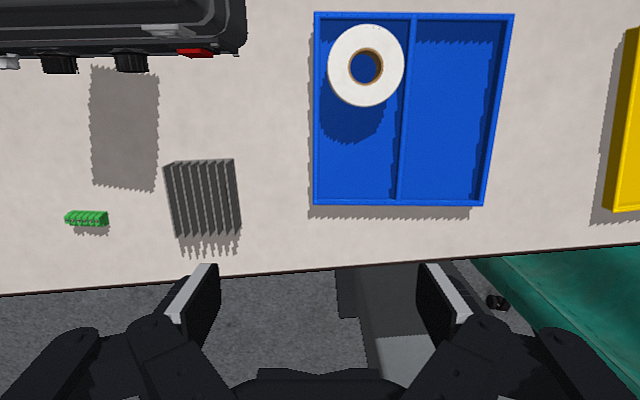

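Roll is now at the far end of its bay (366,65); heat sink (203,198) and short 6-pole block (87,218) are visible. Refining the measurements from here.

```bash
python3 - <<'E'
from m import *
im,c=load('w5');m,H,S,V=masks(im)
b=comp(m["blue"],(440,150));print("blue",rect(b,c,.014))
P=np.array([ray(c,p[0],.014)[:2]*1000 for p in b],np.float32);print(cv2.boxPoints(cv2.minAreaRect(P)).round(1))
k=np.zeros(V.shape,bool);k[15:115,320:412]=((S<60)&(V>185))[15:115,320:412]
print("roll",circ(comp(k,(345,65)),c,.028))
k=np.zeros(V.shape,bool);k[150:245,155:250]=((V<175))[150:245,155:250]
hsc=comp(k,(203,198));print("hs",rect(hsc,c,.026));
for p in ((165,165),(234,159),(242,232),(175,237)): print(ray(c,p,.026).round(4))
print("row200",[(i,int(V[200,i])) for i in range(160,250)][::1])
E
```

```text
blue [array([511.8, 116.1]), array([142.3, 143.3]), np.float64(84.2)]
[[433.2  52.6]
 [575.8  38. ]
 [590.3 179.5]
 [447.7 194.1]]
roll (array([550. , 146.6]), 53.5, [array([550. , 146.4]), array([52.7, 52.8]), np.float64(84.7)])
hs [array([459.7, 280. ]), array([57.2, 72.2]), np.float64(87.2)]
[0.4942 0.304  0.026 ]
[0.4939 0.2504 0.026 ]
[0.4338 0.2539 0.026 ]
[0.4344 0.3096 0.026 ]
row200 [(160, 198), (161, 200), (162, 199), (163, 201), (164, 199), (165, 198), (166, 205), (167, 176), (168, 131), (169, 90), (170, 54), (171, 61), (172, 63), (173, 63), (174, 63), (175, 57), (176, 102), (177, 125), (178, 85), (179, 57), (180, 63), (181, 65), (182, 62), (183, 58), (184, 66), (185, 106), (186, 106), (187, 66), (188, 61), (189, 64), (190, 62), (191, 66), (192, 56), (193, 78), (194, 121), (195, 101), (196, 55), (197, 62), (198, 63), (199, 63), (200, 64), (201, 53), (202, 93), (203, 126), (204, 91), (205, 59), (206, 62), (207, 64), (208, 64), (209, 61), (210, 61), (211, 102), (212, 107), (213, 69), (214, 59), (215, 64), (216, 63), (217, 65), (218, 56), (219, 72), (220, 119), (221, 103), (222, 57), (223, 61), (224, 64), (225, 66), (226, 58), (227, 41), (228, 103), (229, 147), (230, 98), (231, 57), (232, 65), (233, 63), (234, 63), (235, 61), (236, 65), (237, 54), (238, 97), (239, 183), (240, 213), (241, 203), (242, 201), (243, 198), (244, 201), (245, 202), (246, 200), (247, 201), (248, 199), (249, 200)]
```

```bash
python3 -m creep '[{"ax":0,"ay":0,"az":0.04,"tx":0.5,"ty":9.5,"tz":0,"fingers":1},{"ax":0,"ay":0,"az":0.04,"tx":0.5,"ty":9.5,"tz":0,"fingers":1},{"ax":0,"ay":0,"az":0.04,"tx":0.5,"ty":9.5,"tz":-2,"fingers":1},{"ax":0,"ay":0,"az":0.04,"tx":0.5,"ty":9.5,"tz":-6,"fingers":1},{"ax":0,"ay":0,"az":0.04,"tx":0.5,"ty":9.5,"tz":-9,"fingers":1},{"ax":0,"ay":0,"az":0.04,"tx":0.5,"ty":9.5,"tz":-11,"fingers":1},{"ax":0,"ay":0,"az":0.04,"tx":0.5,"ty":9.5,"tz":-13,"fingers":1},{"ax":0,"ay":0,"az":0.04,"tx":0.5,"ty":9.5,"tz":-13,"fingers":0.7},{"ax":0,"ay":0,"az":0.04,"tx":0.5,"ty":9.5,"tz":-13,"fingers":0.5},{"ax":0,"ay":0,"az":0.04,"tx":0.5,"ty":9.5,"tz":-13,"fingers":0.4}]'; python3 -m creep '[{"ax":0,"ay":0,"az":0,"tx":0,"ty":0,"tz":0,"fingers":0.4},{"ax":0,"ay":0,"az":0,"tx":0,"ty":0,"tz":0,"fingers":0.4},{"ax":0,"ay":0,"az":0,"tx":0,"ty":0,"tz":0,"fingers":0.4},{"ax":0,"ay":0,"az":0,"tx":0,"ty":0,"tz":2,"fingers":0.4},{"ax":0,"ay":0,"az":0,"tx":0,"ty":0,"tz":5,"fingers":0.4},{"ax":0,"ay":0,"az":0,"tx":0,"ty":0,"tz":8,"fingers":0.4},{"ax":0,"ay":0,"az":0,"tx":0,"ty":0,"tz":8,"fingers":0.4},{"ax":0,"ay":0,"az":0,"tx":0,"ty":0,"tz":8,"fingers":0.4}]'
python3 - <<'E'
from m import *
im,c=snap('w6');print(ctrl.sense()["orientation"])
E
```

```text
time: 6.65
eef_pos: [0.4684, 0.2819, 0.0247]
orientation: [-3.141, -0.001, -0.055]
wrist_force: [1.1, 0.6, 0.7]
width: 0.601
grip_force: 0.0
time: 7.32
eef_pos: [0.4688, 0.2824, 0.1068]
orientation: [-3.139, -0.005, -0.054]
wrist_force: [-1.7, -0.0, -1.7]
width: 0.571
grip_force: 64.0
[-3.14082853e+00 -1.89481738e-03 -5.40867763e-02]
```

View pics/w6.png

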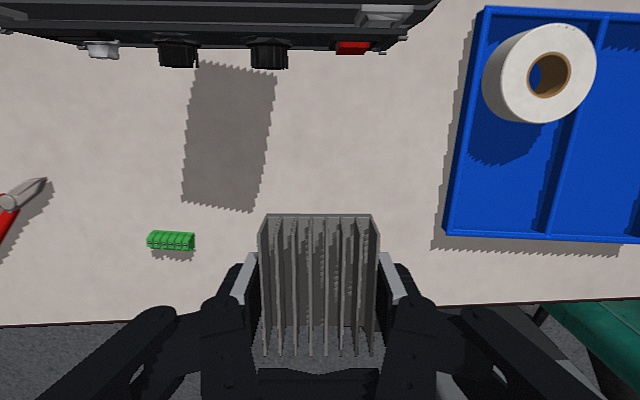

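Heat sink is held level and square between the pads (318,285). Working out its offset in the hand and the placing shift.

```bash
python3 - <<'E'
from m import *
i=eyes.camera_info("wrist");T=np.linalg.inv(i["tool_from_camera"]);K=i["K"]
for x in (20,25,30,35):
  for y,z in ((-25,-1.3),(25,-1.3)):
    v=K@(T@[x/1e3,y/1e3,z/1e3,1])[:3];print(x,y,(v[:2]/v[2]).round(1))
im,c=load('w6');m,H,S,V=masks(im);b=comp(m["blue"],(500,180))
P=np.array([ray(c,p[0],.014)[:2]*1000 for p in b],np.float32);print(cv2.boxPoints(cv2.minAreaRect(P)).round(1))
print("V",V[205:225,300].tolist())
k=np.zeros(V.shape,bool);k[15:130,480:600]=((S<60)&(V>185))[15:130,480:600]
print("roll",circ(comp(k,(510,75)),c,.028))
print("tray edges col 455..: left-bottom corner",ray(c,(445,237),.014),"top-left",ray(c,(484,7),.014), "divider",ray(c,(560,240),.014))
E
```

```text
20 -25 [257.2 241.2]
20 25 [381.2 241.2]
25 -25 [256.5 229.7]
25 25 [381.9 229.7]
30 -25 [255.8 217.9]
30 25 [382.6 217.9]
35 -25 [255.1 205.8]
35 25 [383.4 205.8]
[[432.9  58.2]
 [575.7  43.7]
 [589.8 183.7]
 [447.  198.1]]
V [181, 182, 183, 181, 180, 182, 183, 190, 153, 83, 87, 101, 125, 105, 106, 103, 106, 109, 106, 104]
roll (array([549.2, 146.8]), 53.2, [array([549.1, 146.8]), array([52.2, 52.5]), np.float64(79.1)])
tray edges col 455..: left-bottom corner [0.44601199 0.19506665 0.014     ] top-left [0.58892428 0.18065477 0.014     ] divider [0.43939346 0.11417612 0.014     ]
```

```bash
python3 - <<'E'
from m import *
i=eyes.camera_info("wrist");T=np.linalg.inv(i["tool_from_camera"]);K=i["K"]
for x in (15,20,25,30):
  for y,z in ((-25,24.7),(25,24.7)):
    v=K@(T@[x/1e3,y/1e3,z/1e3,1])[:3];print(x,y,(v[:2]/v[2]).round(1))
E
```

```text
15 -25 [267.1 228.7]
15 25 [371.  228.6]
20 -25 [266.6 218.9]
20 25 [371.5 218.9]
25 -25 [266.1 209. ]
25 25 [372.  208.9]
30 -25 [265.6 198.8]
30 25 [372.5 198.8]
```

```bash
python3 -m creep '[{"ax":0,"ay":0,"az":-0.048,"tx":2.33,"ty":-13.05,"tz":0,"fingers":0.4},{"ax":0,"ay":0,"az":-0.048,"tx":2.33,"ty":-13.05,"tz":0,"fingers":0.4},{"ax":0,"ay":0,"az":-0.048,"tx":2.33,"ty":-13.05,"tz":0,"fingers":0.4},{"ax":0,"ay":0,"az":-0.048,"tx":2.33,"ty":-13.05,"tz":0,"fingers":0.4},{"ax":0,"ay":0,"az":-0.048,"tx":2.33,"ty":-13.05,"tz":-3,"fingers":0.4},{"ax":0,"ay":0,"az":-0.048,"tx":2.33,"ty":-13.05,"tz":-5.5,"fingers":0.4},{"ax":0,"ay":0,"az":-0.048,"tx":2.33,"ty":-13.05,"tz":-6.8,"fingers":0.4},{"ax":0,"ay":0,"az":-0.048,"tx":2.33,"ty":-13.05,"tz":-7.5,"fingers":0.4},{"ax":0,"ay":0,"az":-0.048,"tx":2.33,"ty":-13.05,"tz":-7.8,"fingers":0.4},{"ax":0,"ay":0,"az":-0.048,"tx":2.33,"ty":-13.05,"tz":-7.85,"fingers":0.4}]'; python3 -m creep '[{"ax":0,"ay":0,"az":0,"tx":0,"ty":0,"tz":0,"fingers":0.4},{"ax":0,"ay":0,"az":0,"tx":0,"ty":0,"tz":0,"fingers":0.4}]'
```

```text
time: 8.2
eef_pos: [0.4875, 0.1509, 0.0282]
orientation: [3.139, 0.006, -0.102]
wrist_force: [-18.0, -5.3, 46.3]
width: 0.577
grip_force: 70.2
time: 8.37
eef_pos: [0.4875, 0.1509, 0.0282]
orientation: [3.14, 0.005, -0.102]
wrist_force: [-16.5, -6.6, 37.9]
width: 0.575
grip_force: 69.3
```

```bash
python3 -m creep '[{"ax":0,"ay":0,"az":0,"tx":0,"ty":0,"tz":0.5,"fingers":0.4},{"ax":0,"ay":0,"az":0,"tx":0,"ty":0,"tz":0.5,"fingers":0.4},{"ax":0,"ay":0,"az":0,"tx":0,"ty":0,"tz":0.5,"fingers":0.4},{"ax":0,"ay":0,"az":0,"tx":0,"ty":0,"tz":0.5,"fingers":0.4}]'; python3 -m creep '[{"ax":0,"ay":0,"az":0,"tx":0,"ty":0,"tz":-0.2,"fingers":0.4},{"ax":0,"ay":0,"az":0,"tx":0,"ty":0,"tz":-0.3,"fingers":0.4},{"ax":0,"ay":0,"az":0,"tx":0,"ty":0,"tz":-0.3,"fingers":0.4}]'
```

```text
time: 8.7
eef_pos: [0.4903, 0.1515, 0.0302]
orientation: [3.142, 0.001, -0.102]
wrist_force: [0.4, -0.8, -1.4]
width: 0.572
grip_force: 64.0
time: 8.95
eef_pos: [0.4905, 0.1515, 0.0283]
orientation: [3.142, 0.0, -0.102]
wrist_force: [-3.9, -0.3, 11.3]
width: 0.575
grip_force: 65.6
```

```bash
python3 -m creep '[{"ax":0,"ay":0,"az":0,"tx":0,"ty":0,"tz":0,"fingers":0.75},{"ax":0,"ay":0,"az":0,"tx":0,"ty":0,"tz":0,"fingers":0.8},{"ax":0,"ay":0,"az":0,"tx":0,"ty":0,"tz":1,"fingers":0.8},{"ax":0,"ay":0,"az":0,"tx":0,"ty":0,"tz":4,"fingers":0.8},{"ax":0,"ay":0,"az":0,"tx":0,"ty":0,"tz":8,"fingers":1},{"ax":0,"ay":0,"az":0,"tx":0,"ty":0,"tz":12,"fingers":1},{"ax":0,"ay":0,"az":0.8,"tx":0,"ty":-12,"tz":16,"fingers":1},{"ax":0,"ay":0,"az":0.8,"tx":0,"ty":-12,"tz":16,"fingers":1},{"ax":0,"ay":0,"az":0.8,"tx":0,"ty":-12,"tz":16,"fingers":1},{"ax":0,"ay":0,"az":0.8,"tx":0,"ty":-12,"tz":16,"fingers":1}]'; python3 -m creep '[{"ax":0,"ay":0,"az":1.07,"tx":8,"ty":-24,"tz":0,"fingers":1},{"ax":0,"ay":0,"az":1.07,"tx":8,"ty":-24,"tz":0,"fingers":1},{"ax":0,"ay":0,"az":1.07,"tx":8,"ty":-24,"tz":0,"fingers":1},{"ax":0,"ay":0,"az":1.07,"tx":8,"ty":-24,"tz":0,"fingers":1},{"ax":0,"ay":0,"az":1.07,"tx":8,"ty":-24,"tz":0,"fingers":1},{"ax":0,"ay":0,"az":1.07,"tx":8,"ty":-24,"tz":0,"fingers":1},{"ax":0,"ay":0,"az":1.07,"tx":8,"ty":-24,"tz":0,"fingers":1},{"ax":0,"ay":0,"az":1.07,"tx":8,"ty":-24,"tz":0,"fingers":1},{"ax":0,"ay":0,"az":1.07,"tx":8,"ty":-24,"tz":0,"fingers":1},{"ax":0,"ay":0,"az":1.07,"tx":8,"ty":-24,"tz":0,"fingers":1}]'
python3 - <<'E'
from m import *
im,c=snap('w7')
import numpy as np
# jar: dark round top; show expected pixel
print(proj(c,[.5986,-.2708,.037]),ctrl.sense()["eef_pos"],ctrl.sense()["orientation"][2])
E
```

```text
time: 9.78
eef_pos: [0.4915, 0.0281, 0.1902]
orientation: [3.138, -0.002, 0.361]
wrist_force: [0.5, 0.5, -0.4]
width: 0.999
grip_force: 0.0
time: 10.62
eef_pos: [0.5704, -0.2092, 0.1877]
orientation: [-3.141, -0.0, 1.429]
wrist_force: [-0.1, -0.2, -0.7]
width: 0.998
grip_force: 0.0
[360.02772465 252.38249479] [ 0.57041387 -0.208817    0.18780196] 1.4244428204544908
```

```bash
python3 -m creep '[{"ax":0,"ay":0,"az":0.04,"tx":2.8,"ty":-6.2,"tz":0,"fingers":1},{"ax":0,"ay":0,"az":0.04,"tx":2.8,"ty":-6.2,"tz":0,"fingers":1},{"ax":0,"ay":0,"az":0.04,"tx":2.8,"ty":-6.2,"tz":-3,"fingers":1},{"ax":0,"ay":0,"az":0.04,"tx":2.8,"ty":-6.2,"tz":-7,"fingers":1},{"ax":0,"ay":0,"az":0.04,"tx":2.8,"ty":-6.2,"tz":-10,"fingers":1},{"ax":0,"ay":0,"az":0.04,"tx":2.8,"ty":-6.2,"tz":-13,"fingers":1},{"ax":0,"ay":0,"az":0.04,"tx":2.8,"ty":-6.2,"tz":-15.5,"fingers":1},{"ax":0,"ay":0,"az":0.04,"tx":2.8,"ty":-6.2,"tz":-16.4,"fingers":1},{"ax":0,"ay":0,"az":0.04,"tx":2.8,"ty":-6.2,"tz":-16.4,"fingers":0.7},{"ax":0,"ay":0,"az":0.04,"tx":2.8,"ty":-6.2,"tz":-16.4,"fingers":0.4}]'; python3 -m creep '[{"ax":0,"ay":0,"az":0,"tx":0,"ty":0,"tz":0,"fingers":0.4},{"ax":0,"ay":0,"az":0,"tx":0,"ty":0,"tz":0,"fingers":0.4},{"ax":0,"ay":0,"az":0,"tx":0,"ty":0,"tz":0,"fingers":0.4},{"ax":0,"ay":0,"az":0,"tx":0,"ty":0,"tz":2,"fingers":0.4},{"ax":0,"ay":0,"az":0,"tx":0,"ty":0,"tz":6,"fingers":0.4},{"ax":0,"ay":0,"az":0,"tx":0,"ty":0,"tz":9,"fingers":0.4},{"ax":0,"ay":0,"az":0,"tx":0,"ty":0,"tz":9,"fingers":0.4}]'
```

```text
time: 11.5
eef_pos: [0.599, -0.2706, 0.0245]
orientation: [3.141, 0.0, 1.466]
wrist_force: [-0.3, 0.5, 0.3]
width: 0.745
grip_force: 0.0
time: 12.08
eef_pos: [0.6025, -0.2731, 0.1225]
orientation: [3.129, 0.007, 1.467]
wrist_force: [1.1, -0.9, 0.3]
width: 0.538
grip_force: 61.7
```

```bash
python3 -m creep '[{"ax":0,"ay":0,"az":0,"tx":-9,"ty":0,"tz":2,"fingers":0.4},{"ax":0,"ay":0,"az":0,"tx":-9,"ty":10,"tz":2,"fingers":0.4},{"ax":0,"ay":0,"az":0,"tx":-9,"ty":35.2,"tz":2,"fingers":0.4},{"ax":0,"ay":0,"az":0,"tx":-9,"ty":35.2,"tz":2,"fingers":0.4},{"ax":0,"ay":0,"az":0,"tx":-9,"ty":35.2,"tz":2,"fingers":0.4},{"ax":0,"ay":0,"az":0,"tx":-9,"ty":35.2,"tz":2,"fingers":0.4},{"ax":0,"ay":0,"az":0,"tx":-9,"ty":35.2,"tz":2,"fingers":0.4},{"ax":0,"ay":0,"az":0,"tx":-9,"ty":35.2,"tz":2,"fingers":0.4},{"ax":0,"ay":0,"az":0,"tx":-9,"ty":35.2,"tz":2,"fingers":0.4},{"ax":0,"ay":0,"az":0,"tx":-9,"ty":35.2,"tz":2,"fingers":0.4}]'; python3 -m creep '[{"ax":0,"ay":0,"az":0,"tx":0,"ty":0,"tz":-3,"fingers":0.4},{"ax":0,"ay":0,"az":0,"tx":0,"ty":0,"tz":-6,"fingers":0.4},{"ax":0,"ay":0,"az":0,"tx":0,"ty":0,"tz":-8,"fingers":0.4},{"ax":0,"ay":0,"az":0,"tx":0,"ty":0,"tz":-9,"fingers":0.4},{"ax":0,"ay":0,"az":0,"tx":0,"ty":0,"tz":-9,"fingers":0.4}]'
```

```text
time: 12.92
eef_pos: [0.5075, 0.085, 0.1346]
orientation: [3.141, -0.001, 1.468]
wrist_force: [1.0, 0.6, -1.3]
width: 0.538
grip_force: 61.9
time: 13.33
eef_pos: [0.5071, 0.0815, 0.0421]
orientation: [-3.138, 0.0, 1.467]
wrist_force: [1.3, -0.5, -0.7]
width: 0.539
grip_force: 61.9
```

```bash
python3 -m creep '[{"ax":0,"ay":0,"az":0,"tx":0.1,"ty":0,"tz":-0.6,"fingers":0.4},{"ax":0,"ay":0,"az":0,"tx":0.1,"ty":0,"tz":-1.1,"fingers":0.4},{"ax":0,"ay":0,"az":0,"tx":0.1,"ty":0,"tz":-1.3,"fingers":0.4},{"ax":0,"ay":0,"az":0,"tx":0.1,"ty":0,"tz":-1.3,"fingers":0.4}]'
python3 - <<'E'
from m import *
im,c=snap('w8');m=masks(im)[0];k=m["blue"];k[300:]=0
print(rect(comp(k,(330,150)),c,.014))
E
```

```text
time: 13.67
eef_pos: [0.51, 0.0812, 0.0311]
orientation: [3.141, -0.0, 1.466]
wrist_force: [0.3, 0.2, -1.1]
width: 0.536
grip_force: 61.9
[array([513.2, 125.2]), array([124.9, 143.5]), np.float64(84.1)]
```

```bash
python3 -m creep '[{"ax":0,"ay":0,"az":0,"tx":0,"ty":0,"tz":-0.2,"fingers":0.4},{"ax":0,"ay":0,"az":0,"tx":0,"ty":0,"tz":-0.35,"fingers":0.4},{"ax":0,"ay":0,"az":0,"tx":0,"ty":0,"tz":-0.35,"fingers":0.4}]'; python3 -m creep '[{"ax":0,"ay":0,"az":0,"tx":0,"ty":0,"tz":0,"fingers":0.7},{"ax":0,"ay":0,"az":0,"tx":0,"ty":0,"tz":0,"fingers":0.85},{"ax":0,"ay":0,"az":0,"tx":0,"ty":0,"tz":0,"fingers":0.85},{"ax":0,"ay":0,"az":0,"tx":0,"ty":0,"tz":3,"fingers":0.85},{"ax":0,"ay":0,"az":0,"tx":0,"ty":0,"tz":7,"fingers":1},{"ax":0,"ay":0,"az":0,"tx":0,"ty":0,"tz":11,"fingers":1},{"ax":0,"ay":0,"az":0,"tx":0,"ty":-4,"tz":15,"fingers":1},{"ax":0,"ay":0,"az":0,"tx":0,"ty":-4,"tz":15,"fingers":1},{"ax":0,"ay":0,"az":0,"tx":0,"ty":-4,"tz":15,"fingers":1}]'
python3 - <<'E'
from m import *
im,c=snap('w9')
E
```

```text
time: 13.97
eef_pos: [0.5103, 0.0813, 0.0295]
orientation: [3.14, 0.0, 1.467]
wrist_force: [-4.7, -0.1, 16.5]
width: 0.534
grip_force: 63.5
time: 14.72
eef_pos: [0.5117, 0.0393, 0.1804]
orientation: [3.135, 0.001, 1.465]
wrist_force: [0.5, 0.4, 0.3]
width: 0.998
grip_force: 0.0
```

View pics/w9.png

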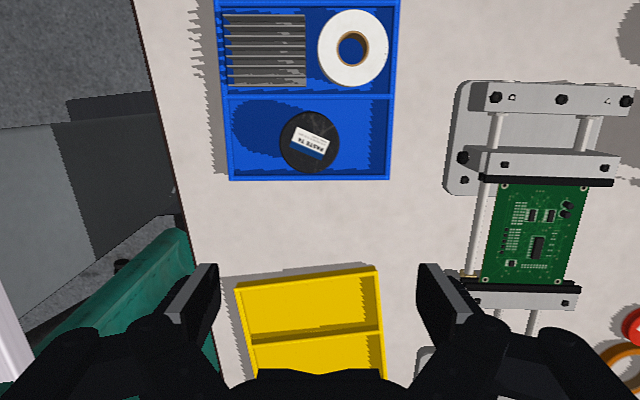

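Blue tray done: heat sink and roll side by side (265,50)/(352,47), jar upright in its bay (309,142). On to the long terminal block; checking the clearances numerically.

```bash
python3 -m creep '[{"ax":0,"ay":0,"az":-0.61,"tx":-1.5,"ty":-38,"tz":0,"fingers":1},{"ax":0,"ay":0,"az":-0.61,"tx":-1.5,"ty":-38,"tz":0,"fingers":1},{"ax":0,"ay":0,"az":-0.61,"tx":-1.5,"ty":-38,"tz":0,"fingers":1},{"ax":0,"ay":0,"az":-0.61,"tx":-1.5,"ty":-38,"tz":0,"fingers":1},{"ax":0,"ay":0,"az":-0.61,"tx":-1.5,"ty":-38,"tz":0,"fingers":1},{"ax":0,"ay":0,"az":-0.61,"tx":-1.5,"ty":-38,"tz":0,"fingers":1},{"ax":0,"ay":0,"az":-0.61,"tx":-1.5,"ty":-38,"tz":0,"fingers":1},{"ax":0,"ay":0,"az":-0.61,"tx":-1.5,"ty":-38,"tz":0,"fingers":1},{"ax":0,"ay":0,"az":-0.61,"tx":-1.5,"ty":-38,"tz":0,"fingers":1},{"ax":0,"ay":0,"az":-0.61,"tx":-1.5,"ty":-38,"tz":0,"fingers":1}]'; python3 -m creep '[{"ax":0,"ay":0,"az":0,"tx":0,"ty":0,"tz":0,"fingers":1},{"ax":0,"ay":0,"az":0,"tx":0,"ty":0,"tz":0,"fingers":1}]'
python3 - <<'E'
from m import *
im,c=load('w9')
for n,p,z in (("hs",(222,14),.029),("hs",(223,84),.029),("hsR",(306,50),.029),("rollL",(318,47),.028)): print(n,ray(c,p,z).round(4))
m=masks(im)[0]
P=np.array([ray(c,p[0],.014)[:2]*1000 for p in comp(m["blue"],(350,110))],np.float32);print(cv2.boxPoints(cv2.minAreaRect(P)).round(1))
im,c=snap('w10');m=masks(im)[0]
for z in (.005,.0125): print("g1",z,rect(comp(m["green"],tuple(proj(c,[.4964,-.3793,.01]))),c,z))
E
```

```text
time: 15.6
eef_pos: [0.4934, -0.3442, 0.174]
orientation: [-3.14, 0.002, 0.852]
wrist_force: [0.8, -0.0, -0.3]
width: 0.999
grip_force: 0.0
time: 15.77
eef_pos: [0.4938, -0.337, 0.1746]
orientation: [-3.136, -0.001, 0.856]
wrist_force: [0.3, 0.7, 0.2]
width: 1.0
grip_force: 0.0
hs [0.456  0.1809 0.029 ]
hs [0.4475 0.1331 0.029 ]
hsR [0.5144 0.1503 0.029 ]
rollL [0.5237 0.1516 0.028 ]
[[433.8  52.8]
 [576.1  38.2]
 [590.7 179.8]
 [448.4 194.4]]
g1 0.005 [array([ 494.3, -382.2]), array([43.9, 11.4]), np.float64(48.7)]
g1 0.0125 [array([ 495.5, -379.6]), array([42.7, 11.1]), np.float64(48.7)]
```

```bash
python3 -m creep '[{"ax":0,"ay":0,"az":0,"tx":0.2,"ty":-4.2,"tz":0,"fingers":0.5},{"ax":0,"ay":0,"az":0,"tx":0.2,"ty":-4.2,"tz":-3,"fingers":0.5},{"ax":0,"ay":0,"az":0,"tx":0.2,"ty":-4.2,"tz":-6,"fingers":0.5},{"ax":0,"ay":0,"az":0,"tx":0.2,"ty":-4.2,"tz":-9,"fingers":0.5},{"ax":0,"ay":0,"az":0,"tx":0.2,"ty":-4.2,"tz":-12,"fingers":0.5},{"ax":0,"ay":0,"az":0,"tx":0.2,"ty":-4.2,"tz":-12,"fingers":0.5},{"ax":0,"ay":0,"az":0,"tx":0.2,"ty":-4.2,"tz":-12,"fingers":0.5}]'
python3 - <<'E'
from m import *
im,c=snap('w11');m=masks(im)[0];print(rect(comp(m["green"],(318,270)),c,.0125),ctrl.sense()["width"])
E
```

```text
time: 16.4
eef_pos: [0.4961, -0.3774, 0.0558]
orientation: [-3.136, -0.001, 0.859]
wrist_force: [-0.2, -0.5, 0.9]
width: 0.5
grip_force: 0.0
[array([ 496.1, -380.1]), array([43.2, 10.7]), np.float64(49.0)] 0.49880445795074213
```

```bash
python3 -m creep '[{"ax":0,"ay":0,"az":0,"tx":0,"ty":-0.25,"tz":-1.5,"fingers":0.5},{"ax":0,"ay":0,"az":0,"tx":0,"ty":-0.25,"tz":-3,"fingers":0.5},{"ax":0,"ay":0,"az":0,"tx":0,"ty":-0.25,"tz":-3.5,"fingers":0.5},{"ax":0,"ay":0,"az":0,"tx":0,"ty":-0.25,"tz":-3.5,"fingers":0.3},{"ax":0,"ay":0,"az":0,"tx":0,"ty":-0.25,"tz":-3.5,"fingers":0.2},{"ax":0,"ay":0,"az":0,"tx":0,"ty":-0.25,"tz":-3.5,"fingers":0},{"ax":0,"ay":0,"az":0,"tx":0,"ty":-0.25,"tz":-3.5,"fingers":0},{"ax":0,"ay":0,"az":0,"tx":0,"ty":-0.25,"tz":-3.5,"fingers":0}]'; python3 -m creep '[{"ax":0,"ay":0,"az":0,"tx":0,"ty":0,"tz":1,"fingers":0},{"ax":0,"ay":0,"az":0,"tx":0,"ty":0,"tz":4,"fingers":0},{"ax":0,"ay":0,"az":0,"tx":0,"ty":0,"tz":8,"fingers":0},{"ax":0,"ay":0,"az":0,"tx":0,"ty":0,"tz":8,"fingers":0}]'
python3 - <<'E'
from m import *
im,c=snap('w12');m=masks(im)[0];k=m["green"];print(cv2.boundingRect(comp(k,(318,270))),ctrl.sense()["width"],ctrl.sense()["eef_pos"])
i=eyes.camera_info("wrist");T=np.linalg.inv(i["tool_from_camera"]);K=i["K"]
for x in (-20,20):
    v=K@(T@[x/1e3,0,.008,1])[:3];print(x,(v[:2]/v[2]).round(1))
im,c=load('w0');b=comp(masks(im)[0]["yellow"],(268,245))
P=np.array([ray(c,p[0],.014)[:2]*1000 for p in b],np.float32);print(cv2.boxPoints(cv2.minAreaRect(P)).round(1))
E
```

```text
time: 17.12
eef_pos: [0.4976, -0.3838, 0.0243]
orientation: [3.139, 0.0, 0.857]
wrist_force: [-0.7, 2.6, 6.7]
width: 0.097
grip_force: 59.2
time: 17.45
eef_pos: [0.4998, -0.3866, 0.1109]
orientation: [3.128, 0.002, 0.857]
wrist_force: [2.6, -1.3, 0.4]
width: 0.102
grip_force: 58.7
(306, 221, 26, 88) 0.09407562058432618 [ 0.49903832 -0.38582708  0.10822637]
-20 [320.5 313.6]
20 [320.7 234. ]
[[ 418.3  -52.8]
 [ 422.4 -198.9]
 [ 565.7 -194.8]
 [ 561.6  -48.8]]
```

```bash
python3 -m creep '[{"ax":0,"ay":0,"az":0.742,"tx":-0.8,"ty":29.2,"tz":0,"fingers":0},{"ax":0,"ay":0,"az":0.742,"tx":-0.8,"ty":29.2,"tz":0,"fingers":0},{"ax":0,"ay":0,"az":0.742,"tx":-0.8,"ty":29.2,"tz":0,"fingers":0},{"ax":0,"ay":0,"az":0.742,"tx":-0.8,"ty":29.2,"tz":0,"fingers":0},{"ax":0,"ay":0,"az":0.742,"tx":-0.8,"ty":29.2,"tz":0,"fingers":0},{"ax":0,"ay":0,"az":0.742,"tx":-0.8,"ty":29.2,"tz":0,"fingers":0},{"ax":0,"ay":0,"az":0.742,"tx":-0.8,"ty":29.2,"tz":0,"fingers":0},{"ax":0,"ay":0,"az":0.742,"tx":-0.8,"ty":29.2,"tz":0,"fingers":0},{"ax":0,"ay":0,"az":0.742,"tx":-0.8,"ty":29.2,"tz":0,"fingers":0},{"ax":0,"ay":0,"az":0.742,"tx":-0.8,"ty":29.2,"tz":0,"fingers":0}]'; python3 -m creep '[{"ax":0,"ay":0,"az":0,"tx":0,"ty":0,"tz":-2,"fingers":0},{"ax":0,"ay":0,"az":0,"tx":0,"ty":0,"tz":-4,"fingers":0},{"ax":0,"ay":0,"az":0,"tx":0,"ty":0,"tz":-5,"fingers":0},{"ax":0,"ay":0,"az":0,"tx":0,"ty":0,"tz":-5,"fingers":0},{"ax":0,"ay":0,"az":0,"tx":0,"ty":0,"tz":-5,"fingers":0}]'
python3 - <<'E'
from m import *
im,c=snap('w13');m=masks(im)[0]
b=comp(m["yellow"],(250,180));P=np.array([ray(c,p[0],.014)[:2]*1000 for p in b],np.float32);print(cv2.boxPoints(cv2.minAreaRect(P)).round(1))
g=m["green"]&True;s=ctrl.sense();print("g",rect(comp(g,(318,270)),c,s["eef_pos"][2]-.011),s["eef_pos"])
E
```

```text
time: 18.33
eef_pos: [0.4889, -0.0912, 0.1026]
orientation: [3.141, 0.001, 1.6]
wrist_force: [0.5, -0.3, -0.2]
width: 0.094
grip_force: 58.8
time: 18.75
eef_pos: [0.4883, -0.0921, 0.0519]
orientation: [-3.14, -0.001, 1.597]
wrist_force: [0.7, 0.5, 0.7]
width: 0.101
grip_force: 58.8
[[ 417.9  -53.9]
 [ 420.1 -137.4]
 [ 563.8 -133.7]
 [ 561.7  -50.2]]
g [array([487.5, -88.1]), array([10.9, 43.6]), np.float64(2.1)] [ 0.48892374 -0.09214844  0.05259763]
```

```bash
python3 -m creep '[{"ax":0,"ay":0,"az":0,"tx":0.2,"ty":-0.35,"tz":-1,"fingers":0},{"ax":0,"ay":0,"az":0,"tx":0.2,"ty":-0.35,"tz":-1.8,"fingers":0},{"ax":0,"ay":0,"az":0,"tx":0.2,"ty":-0.35,"tz":-2.1,"fingers":0},{"ax":0,"ay":0,"az":0,"tx":0.2,"ty":-0.35,"tz":-2.3,"fingers":0},{"ax":0,"ay":0,"az":0,"tx":0.2,"ty":-0.35,"tz":-2.4,"fingers":0}]'
```

```text
time: 19.22
eef_pos: [0.4903, -0.0945, 0.0279]
orientation: [-3.141, -0.0, 1.599]
wrist_force: [-0.2, 0.3, -0.1]
width: 0.099
grip_force: 58.8
```

```bash
python3 -m creep '[{"ax":0,"ay":0,"az":0,"tx":0,"ty":0,"tz":-0.1,"fingers":0},{"ax":0,"ay":0,"az":0,"tx":0,"ty":0,"tz":-0.1,"fingers":0}]';python3 -m creep '[{"ax":0,"ay":0,"az":0,"tx":0,"ty":0,"tz":-0.1,"fingers":0},{"ax":0,"ay":0,"az":0,"tx":0,"ty":0,"tz":-0.1,"fingers":0}]'
```

```text
time: 19.38
eef_pos: [0.4907, -0.0945, 0.0274]
orientation: [3.141, 0.0, 1.599]
wrist_force: [0.1, -0.8, 0.0]
width: 0.101
grip_force: 58.8
time: 19.55
eef_pos: [0.4908, -0.0946, 0.0273]
orientation: [3.141, 0.0, 1.599]
wrist_force: [-2.3, 1.4, 8.1]
width: 0.101
grip_force: 59.8
```

```bash
python3 -m creep '[{"ax":0,"ay":0,"az":0,"tx":0,"ty":0,"tz":0.1,"fingers":0.3},{"ax":0,"ay":0,"az":0,"tx":0,"ty":0,"tz":0.1,"fingers":0.4},{"ax":0,"ay":0,"az":0,"tx":0,"ty":0,"tz":0.5,"fingers":0.4},{"ax":0,"ay":0,"az":0,"tx":0,"ty":0,"tz":4,"fingers":0.4},{"ax":0,"ay":0,"az":0,"tx":0,"ty":0,"tz":8,"fingers":0.8},{"ax":0,"ay":0,"az":0,"tx":-0.8,"ty":-17.4,"tz":10,"fingers":0.8},{"ax":0,"ay":0,"az":0,"tx":-0.8,"ty":-17.4,"tz":10,"fingers":0.8},{"ax":0,"ay":0,"az":0,"tx":-0.8,"ty":-17.4,"tz":10,"fingers":0.8},{"ax":0,"ay":0,"az":0,"tx":-0.8,"ty":-17.4,"tz":10,"fingers":0.8},{"ax":0,"ay":0,"az":0,"tx":-0.8,"ty":-17.4,"tz":10,"fingers":0.8}]';python3 -m creep '[{"ax":0,"ay":0,"az":0,"tx":0,"ty":0,"tz":0,"fingers":0.8},{"ax":0,"ay":0,"az":0,"tx":0,"ty":0,"tz":0,"fingers":0.8}]'
python3 - <<'E'
from m import *
im,c=snap('w14');m,H,S,V=masks(im)
p=proj(c,[.4823,-.2688,.014]);print("exp",p)
g=comp(m["green"],tuple(proj(c,[.4905,-.091,.014])));print("g",rect(g,c,.015))
x,y=p.astype(int);roi=cv2.GaussianBlur(V[y-70:y+70,x-75:x+75].astype(np.uint8),(3,3),0)
print(V[y,x-60:x+60:3].tolist());print(V[y-60:y+60:3,x].tolist())
C=cv2.HoughCircles(roi,cv2.HOUGH_GRADIENT,1,40,param1=80,param2=15,minRadius=18,maxRadius=45)
for q in ([] if C is None else C[0][:3]): print(q,ray(c,(q[0]+x-75,q[1]+y-70),.014).round(4), np.linalg.norm(ray(c,(q[0]+x-75+q[2],q[1]+y-70),.014)-ray(c,(q[0]+x-75-q[2],q[1]+y-70),.014)).round(4))
E
```

```text
time: 20.38
eef_pos: [0.4832, -0.2754, 0.1279]
orientation: [3.139, 0.005, 1.595]
wrist_force: [1.2, -0.8, 0.1]
width: 0.802
grip_force: 0.0
time: 20.55
eef_pos: [0.4821, -0.2685, 0.126]
orientation: [-3.141, -0.001, 1.597]
wrist_force: [-0.5, 0.2, 0.5]
width: 0.797
grip_force: 0.0
exp [319.72307683 206.19354248]Traceback (most recent call last):
  File "<stdin>", line 4, in <module>
  File "m.py", line 6, in comp
    return min(cs,key=lambda c:abs(cv2.pointPolygonTest(c,near,True)) if cv2.pointPolygonTest(c,near,True)<0 else 0)
ValueError: min() iterable argument is empty
```

```bash
python3 - <<'E'
from m import *
im,c=load('w14');m,H,S,V=masks(im);print(proj(c,[.4905,-.091,.014]))
x,y=320,206;roi=cv2.GaussianBlur(V[y-70:y+70,x-75:x+75].astype(np.uint8),(3,3),0)
C=cv2.HoughCircles(roi,cv2.HOUGH_GRADIENT,1,40,param1=80,param2=15,minRadius=18,maxRadius=45)
for q in ([] if C is None else C[0][:3]): print(q,ray(c,(q[0]+x-75,q[1]+y-70),.014).round(4), np.linalg.norm(ray(c,(q[0]+x-75+q[2],q[1]+y-70),.014)-ray(c,(q[0]+x-75-q[2],q[1]+y-70),.014)).round(4))
E
```

```text
[341.90240708 -81.77644232]
[74.5 71.5 23.5] [ 0.4822 -0.2698  0.014 ] 0.035
```

```bash
python3 -m creep '[{"ax":0,"ay":0,"az":0,"tx":0,"ty":-0.1,"tz":-4,"fingers":0.8},{"ax":0,"ay":0,"az":0,"tx":0,"ty":-0.1,"tz":-7,"fingers":0.8},{"ax":0,"ay":0,"az":0,"tx":0,"ty":-0.1,"tz":-9.5,"fingers":0.8},{"ax":0,"ay":0,"az":0,"tx":0,"ty":-0.1,"tz":-10.6,"fingers":0.8},{"ax":0,"ay":0,"az":0,"tx":0,"ty":-0.1,"tz":-10.6,"fingers":0.8},{"ax":0,"ay":0,"az":0,"tx":0,"ty":-0.1,"tz":-10.6,"fingers":0.5},{"ax":0,"ay":0,"az":0,"tx":0,"ty":-0.1,"tz":-10.6,"fingers":0.3},{"ax":0,"ay":0,"az":0,"tx":0,"ty":-0.1,"tz":-10.6,"fingers":0.3},{"ax":0,"ay":0,"az":0,"tx":0,"ty":-0.1,"tz":-10.6,"fingers":0.3},{"ax":0,"ay":0,"az":0,"tx":0,"ty":-0.1,"tz":-10.6,"fingers":0.3}]';python3 -m creep '[{"ax":0,"ay":0,"az":0,"tx":0,"ty":0,"tz":1,"fingers":0.3},{"ax":0,"ay":0,"az":0,"tx":0,"ty":0,"tz":4,"fingers":0.3},{"ax":0,"ay":0,"az":0,"tx":0,"ty":0,"tz":6,"fingers":0.3},{"ax":0,"ay":0,"az":0,"tx":0,"ty":0,"tz":6,"fingers":0.3},{"ax":0,"ay":0,"az":0,"tx":0,"ty":0,"tz":6,"fingers":0.3}]'
```

```text
time: 21.43
eef_pos: [0.4838, -0.2702, 0.0225]
orientation: [3.139, 0.002, 1.599]
wrist_force: [-0.4, 1.8, 5.4]
width: 0.387
grip_force: 59.3
time: 21.85
eef_pos: [0.4837, -0.2706, 0.0827]
orientation: [3.138, 0.003, 1.599]
wrist_force: [0.2, 0.4, -1.9]
width: 0.384
grip_force: 59.9
```

```bash
python3 -m creep '[{"ax":0,"ay":0,"az":0,"tx":0.95,"ty":10.9,"tz":0,"fingers":0.3},{"ax":0,"ay":0,"az":0,"tx":0.95,"ty":10.9,"tz":0,"fingers":0.3},{"ax":0,"ay":0,"az":0,"tx":0.95,"ty":10.9,"tz":0,"fingers":0.3},{"ax":0,"ay":0,"az":0,"tx":0.95,"ty":10.9,"tz":0,"fingers":0.3},{"ax":0,"ay":0,"az":0,"tx":0.95,"ty":10.9,"tz":0,"fingers":0.3},{"ax":0,"ay":0,"az":0,"tx":0.95,"ty":10.9,"tz":-2,"fingers":0.3},{"ax":0,"ay":0,"az":0,"tx":0.95,"ty":10.9,"tz":-4,"fingers":0.3},{"ax":0,"ay":0,"az":0,"tx":0.95,"ty":10.9,"tz":-5,"fingers":0.3},{"ax":0,"ay":0,"az":0,"tx":0.95,"ty":10.9,"tz":-5.4,"fingers":0.3},{"ax":0,"ay":0,"az":0,"tx":0.95,"ty":10.9,"tz":-5.4,"fingers":0.3}]';python3 -m creep '[{"ax":0,"ay":0,"az":0,"tx":0,"ty":0,"tz":-0.1,"fingers":0.3},{"ax":0,"ay":0,"az":0,"tx":0,"ty":0,"tz":-0.1,"fingers":0.3}]'
```

```text
time: 22.68
eef_pos: [0.4914, -0.1613, 0.0259]
orientation: [-3.14, -0.001, 1.598]
wrist_force: [0.4, 0.3, 0.1]
width: 0.383
grip_force: 59.9
time: 22.85
eef_pos: [0.4922, -0.1616, 0.0256]
orientation: [3.141, 0.0, 1.598]
wrist_force: [-1.8, -0.4, 1.4]
width: 0.385
grip_force: 60.0
```

Contact is just beginning; release, retreat up and take a final look.

```bash
python3 -m creep '[{"ax":0,"ay":0,"az":0,"tx":0,"ty":0,"tz":-0.05,"fingers":0.5},{"ax":0,"ay":0,"az":0,"tx":0,"ty":0,"tz":0,"fingers":0.65},{"ax":0,"ay":0,"az":0,"tx":0,"ty":0,"tz":0,"fingers":0.65},{"ax":0,"ay":0,"az":0,"tx":0,"ty":0,"tz":3,"fingers":0.65},{"ax":0,"ay":0,"az":0,"tx":0,"ty":0,"tz":7,"fingers":0.65},{"ax":0,"ay":0,"az":0,"tx":0,"ty":-4,"tz":24,"fingers":1},{"ax":0,"ay":0,"az":0,"tx":0,"ty":-4,"tz":24,"fingers":1},{"ax":0,"ay":0,"az":0,"tx":0,"ty":-4,"tz":24,"fingers":1},{"ax":0,"ay":0,"az":0,"tx":0,"ty":-4,"tz":24,"fingers":1},{"ax":0,"ay":0,"az":0,"tx":0,"ty":-4,"tz":24,"fingers":1}]';python3 -m creep '[{"ax":0,"ay":0,"az":0,"tx":0,"ty":0,"tz":4,"fingers":1},{"ax":0,"ay":0,"az":0,"tx":0,"ty":0,"tz":4,"fingers":1},{"ax":0,"ay":0,"az":0,"tx":0,"ty":0,"tz":4,"fingers":1},{"ax":0,"ay":0,"az":0,"tx":0,"ty":0,"tz":4,"fingers":1},{"ax":0,"ay":0,"az":0,"tx":0,"ty":0,"tz":4,"fingers":1}]'
python3 - <<'E'
from h import *
im,c=snap('w15')
s=eyes.grab_frame("side")
a=cv2.resize(im[0:300,140:460],None,fx=1.25,fy=1.25)
b=cv2.resize(s[140:340,225:385],None,fx=2.3,fy=1.875)
cv2.imwrite("pics/fin.png",np.hstack([a,b])[:,:,::-1])
E
```

```text
time: 23.68
eef_pos: [0.4947, -0.2036, 0.2732]
orientation: [3.131, 0.008, 1.598]
wrist_force: [0.9, -0.5, -0.4]
width: 0.994
grip_force: 0.0
time: 24.1
eef_pos: [0.4915, -0.2002, 0.3038]
orientation: [-3.139, -0.001, 1.599]
wrist_force: [-0.3, -0.1, -0.0]
width: 0.999
grip_force: 0.0
```

View pics/fin.png

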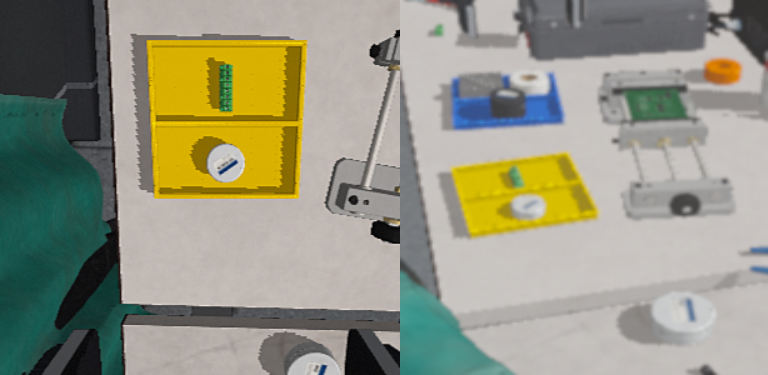

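The final view shows the long terminal block (226,87) and small tin (226,162) each lying flat in a yellow bay, the blue tray with heat sink, roll and jar (side view 508,95), and the larger tin and shorter block undisturbed.

```bash
python3 -c "
from rig import workorder
print(workorder.job_done())"
```

```text
the job is handed in; nothing more can be done
None
```

Both kits are made up as asked and the job is handed in at about 24 s; the larger tin and the shorter terminal block were left where they were.

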